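# Point out the failed capacitor and its spare

### The job

Show the technician the repair on the green circuit board, by pointing only. First point straight down at the failed capacitor (the one with the domed, brown-crusted top), holding the fingertips still about two centimetres above the middle of its top for two seconds, then point in the same way at the new capacitor of the same kind in the spares tray, and finally raise the hand well clear, at least ten centimetres above the parts. Touch nothing, and come down on each from well above so that you never point at any other part on the board or in the tray.

Things in the scene. Friction and masses are not known exactly. Their poses are not given: they have to be found in the camera images.
- board: green circuit board 136 x 200 mm (x by y) in a black holder, 136 x 258 mm overall; origin at the middle of its footprint on the bench. Upper face 33 mm above the bench. Four big capacitors in a 2 x 2 group (44 to 46 mm apart), display, yellow transformer, heatsink; nothing over 82 mm above the bench. Fixed in a run; stands left or right of centre, the tray on the other side.
- failed_cap_top (a point): top of the failed capacitor, on its axis, 82 mm above the bench; z up. It is fixed upright on the board in any of the four capacitor places: dark blue sleeve with a pale stripe down the side, 35 mm diameter, 45 mm tall, plus a top domed a further 4 mm and covered by a brown crust.
- good_cap1_top (a point): centre of the top of a sound capacitor, 78 mm above the bench; z up. It is fixed upright on the board: dark blue sleeve with a pale stripe down the side, 35 mm diameter, 45 mm tall, flat bright silver top with a fine dark cross.
- good_cap2_top (a point): centre of the top of a sound capacitor, 78 mm above the bench; z up. It is fixed upright on the board: dark blue sleeve with a pale stripe down the side, 35 mm diameter, 45 mm tall, flat bright silver top with a fine dark cross.
- good_cap3_top (a point): centre of the top of a sound capacitor, 78 mm above the bench; z up. It is fixed upright on the board: dark blue sleeve with a pale stripe down the side, 35 mm diameter, 45 mm tall, flat bright silver top with a fine dark cross.
- tray: grey open tray 150 x 150 mm, walls 28 mm high, one divider each way making four compartments about 69 mm square; origin at the centre of its underside on the bench, floor 4 mm thick. Fixed in a run. Each compartment holds one loose part; which holds which varies.
- spare_cap_top (a point): centre of the top of the new capacitor, 49 mm above the bench; z up. It stands loose and upright in the tray: dark blue sleeve with a pale stripe down the side, 35 mm diameter, 45 mm tall, flat bright silver top with a fine dark cross.
- small_cap_top (a point): centre of the top of a smaller capacitor of another kind, 36 mm above the bench; z up. It stands loose in the tray: black sleeve with an ochre stripe, silver top, 20 mm diameter, 32 mm tall.
- choke_top (a point): centre of the top of a ring-shaped choke wound with copper, 20 mm above the bench; z up. It lies flat and loose in the tray: 35 mm diameter, 17 mm high.
- film_cap_top (a point): centre of the top of a plain yellow box-shaped part, 28 mm above the bench; z up. It stands loose in the tray: 16 x 31 x 24 mm high.
- microscope: digital microscope: white base 170 x 120 mm, steel post, black head and tilted screen, 260 mm tall; a fixed bystander left of the work; origin at the centre of its underside
- meter: yellow multimeter lying face up, 185 x 90 x 50 mm, loose, right of the work; origin at the centre of its underside
- solder_reel: white reel of solder, 60 mm diameter, 40 mm tall, loose, beyond the work; origin at the centre of its underside
- screwdriver: red-handled screwdriver, 180 mm long, lying loose beyond the work; origin on the underside of the tool
- flux_jar: amber jar with an orange cap, 44 mm diameter, 45 mm tall, loose, beyond the work; origin at the centre of its underside

How it is judged (in metres and radians):
On the way, in this order (a step that is already met when the one before it is completed fails the run):
1. the tool points straight down at the failed capacitor, fingertips just above its top, for 1.5 s (horizontal distance between the grasp point and failed_cap_top below 0.01 m and z of the grasp point in the frame of failed_cap_top between 0.02 and 0.06 m and (angle between the grasp point's own z axis and vertical below 0.35 rad or angle between the grasp point's own z axis and vertical above 2.79 rad)), for 1.5 s.
2. then it points in the same way at the new capacitor in the tray, for 1.5 s (horizontal distance between the grasp point and spare_cap_top below 0.01 m and z of the grasp point in the frame of spare_cap_top between 0.02 and 0.06 m and (angle between the grasp point's own z axis and vertical below 0.35 rad or angle between the grasp point's own z axis and vertical above 2.79 rad)), for 1.5 s.
At the end, for the whole second after the job is handed in: both pointings done (tool point within 10 mm of the axis and 20 to 60 mm above the top, within 20 degrees of straight down, 1.5 s each); tool point over 90 mm higher than both capacitor tops; new capacitor upright; every loose thing within 4 mm of its start (z of the grasp point in the frame of failed_cap_top above 0.09 m and z of the grasp point in the frame of spare_cap_top above 0.09 m and angle between spare_cap_top's own z axis and vertical below 0.1 rad and not (distance of any of spare_cap_top, small_cap_top, choke_top, film_cap_top, meter, solder_reel, screwdriver, flux_jar from where it was at the start of the episode above 0.004 m)); the robot touches nothing.
It fails at once if another part on the board or in the tray is pointed at (tool point within 10 mm of its axis and less than 60 mm above its top) ((horizontal distance between the grasp point and good_cap1_top below 0.01 m and z of the grasp point in the frame of good_cap1_top below 0.06 m) or (horizontal distance between the grasp point and good_cap2_top below 0.01 m and z of the grasp point in the frame of good_cap2_top below 0.06 m) or (horizontal distance between the grasp point and good_cap3_top below 0.01 m and z of the grasp point in the frame of good_cap3_top below 0.06 m) or (horizontal distance between the grasp point and small_cap_top below 0.01 m and z of the grasp point in the frame of small_cap_top below 0.06 m) or (horizontal distance between the grasp point and choke_top below 0.01 m and z of the grasp point in the frame of choke_top below 0.06 m) or (horizontal distance between the grasp point and film_cap_top below 0.01 m and z of the grasp point in the frame of film_cap_top below 0.06 m)).
It fails at once if the arm or fingers touch anything on the bench (more than 0.3 N) (contact force between any of the arm, the fingers and anything else above 0.3 N).
It fails at once if a loose thing is moved, lifted or carried (more than 4 mm) (distance of any of spare_cap_top, small_cap_top, choke_top, film_cap_top, meter, solder_reel, screwdriver, flux_jar from where it was at the start of the episode above 0.004 m).
It also fails if it takes over 45 s, if anything falls off the work surface, if the arm or the gripper's body presses on something with over 40 N, if the wrist force passes 120 N, or if a joint passes its speed limit or range.

### The arm

A 6-joint arm with a two-finger parallel gripper is mounted at the origin on the work surface. World frame = base frame: x ahead of the robot, y to its left, z up, the work surface at z = 0. Lengths are in mm, angles in rad, forces in N, time in s.
With the tool pointing down it reaches from about 350 to 950 mm from the base axis. Payload 17.4 kg.
Tool frame: the origin (TCP) lies between the finger pads, 19 mm behind the fingertips; this is the grasp point; z points along the fingers, y is the line along which they close (so a half turn about z gives the same grasp; the last joint's range is limited). The gripper opens to 93 mm and grips with 3 to 60 N. Pads are 15 mm wide; open, the fingers measure 128 mm over their backs; the gripper's body (75 mm by 188 mm) begins 65 mm behind the grasp point.
Start: joints at [-1.174, 0.116, 1.442, -0, 1.584, -0.038], TCP at [284.321, -612.204, 237.446] pointing down, gripper open.
Joint ranges: [-2.83, 2.83], [-0.83, 2.19], [0.07, 2.5], [-1.14, 4.28], [0.01, 3], [-2.97, 2.97]. Speed limits (rad/s): [1.89, 1.89, 2.22, 3.14, 3.14, 3.14].

### API

Orientations are given as [roll, pitch, yaw] about the fixed x, y, z axes, in that order (R = Rz(yaw) Ry(pitch) Rx(roll)).
In Python, from cell import r gives the robot as it stands.
- The arm moves only by the shell command python3 -m handwheel 'ROWS'. ROWS is text: rows parted by semicolons, each of 7 numbers parted by spaces: the opening, from 0 (shut) to 1 (fully open), then the shift along the tool's x, y, z in mm, then the turn, a rotation vector about the tool's x, y, z in degrees. A call has 1 to 12 rows; each row shifts and turns the commanded pose from where the row before left it, along the tool's axes as they then stand; what a row does not reach is not made up. A row lasts 1/12 s, in which the tool goes at most 41.7 mm and 7.16 degrees, less where a joint would pass 70% of its speed; a pose out of reach is approached as far as the arm can. A call is refused whole if a number of a shift passes 41.7 or a number of a turn 7.16, either way. A call with a gripper value outside its range is refused whole. The fingers move at their own pace and stop on an object; the grip force is fixed at half the most. Time passes only in rows, so rows that do not move let the fingers close. It gives the time, the measured TCP pose, the force, the opening and the grip force at its end, in the units of the state.
- r.get_obs(): the state, without advancing time (a new reading comes with each control period).
- r.snapshot(name): name is "scene" or "top"; returns a dict with "pixels" (480x640x3 uint8, red, green, blue), "camera_matrix" (3x3 intrinsics, pixels), "rvec" (rotation vector, rad) and "tvec" (3), from world to camera coordinates, as OpenCV has them. Camera axes: x right, y down, z forward; pixel columns grow to the right and rows downward; lengths in mm; the calibration is good to about 2 mm. A picture is of the moment at which its call begins. There is no depth.
- r.finish_job(): hands the job in; it is judged then, once.
The state is a dict: "clock": time; "joints": joint angles; "qd": joint speeds; "joint_torque": joint torques, N m; "tcp_pos": TCP position; "eef_rot": TCP orientation; "wrist_force": force on the tool from outside, world axes, zero at the start; "wrist_torque": the same for the moment, N m; "grip_width": opening from 0.0 (shut) to 1.0 (fully open); "grip_force": force on a finger pad.
Only numpy, scipy, OpenCV 4.12 (cv2) and the standard library are available. Lean on these libraries where they do the work, as an engineer would, in place of code of your own. Each camera call takes 0.05 s, during which the arm holds its last target. There are 200 camera calls.

## Working session

There is one attempt and no reset: what is moved stays moved. The work goes in short steps, Python scripts to look and compute and a shell command to move; the robot and the scene stay as the last step left them, time stands still between calls to the robot, and variables do not carry over. Pictures are saved under pics/ and viewed, at most 10 in all, crops included, and the job is handed in when it is done.

```bash
mkdir -p pics; python3 - <<'E'
from cell import r
import cv2,pickle
d={}
for n in("top","scene"):
    s=r.snapshot(n);d[n]=s
    cv2.imwrite(f"pics/{n}0.png",s["pixels"][:,:,::-1])
    print(n,s["camera_matrix"],s["rvec"],s["tvec"])
pickle.dump(d,open("d.pkl","wb"))
o=r.get_obs();print(o["clock"],o["tcp_pos"],o["eef_rot"],o["grip_width"])
E
```

```text
top [[580.01540509   0.         318.70392292]
 [  0.         580.01540509 244.32995678]
 [  0.           0.           1.        ]] [ 2.14852043 -2.13465287  0.14946695] [   2.75907103  609.35880127 1686.91026498]
scene [[439.14722173   0.         321.69977841]
 [  0.         439.14722173 242.46082367]
 [  0.           0.           1.        ]] [ 1.25439109  2.14135532 -1.02250168] [ 287.50781591 -275.01047211 1518.94243131]
0.1 [ 284.25462622 -612.06315417  236.77412864] [-3.14055797e+00  1.00965209e-05  4.34809154e-01] 0.9978622679251282
```

View pics/top0.png

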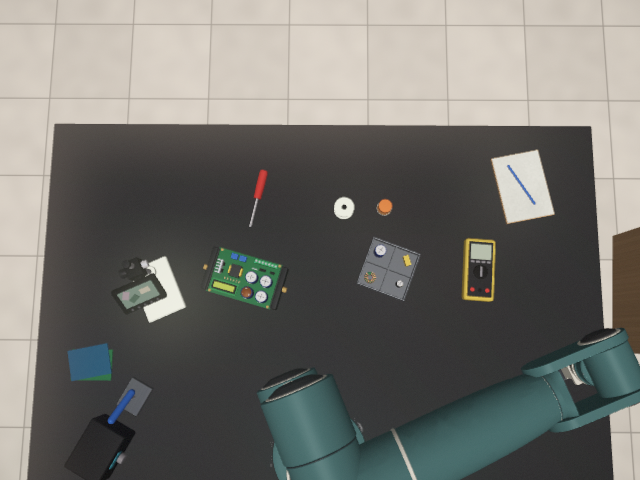

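View pics/scene0.png

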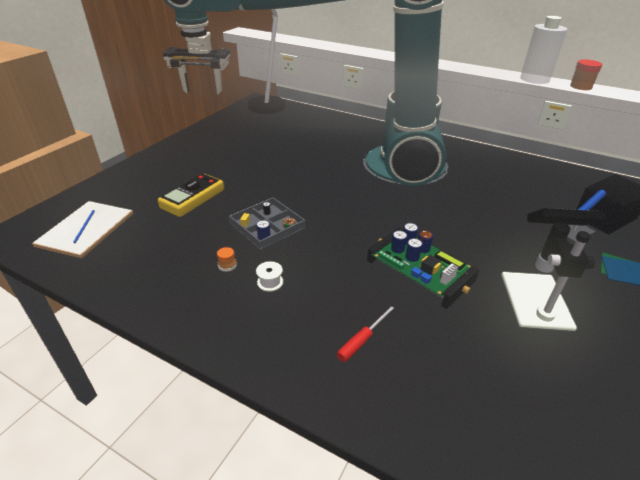

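The top view shows the brown-topped failed capacitor at about (247,293) and the large silver-topped spare at about (380,251). In the scene view the same two are at about (426,236) and (263,226). I'll refine these positions on enlarged crops.

```bash
cat > h.py <<'E'
import numpy as np,cv2
def cast(s,uv,z):
    R=cv2.Rodrigues(s["rvec"])[0];t=np.ravel(s["tvec"])
    c=-R.T@t; d=R.T@np.linalg.inv(s["camera_matrix"])@[*uv,1.]
    return c+d*(z-c[2])/d[2]
def proj(s,p): return cv2.projectPoints(np.float64([p]),s["rvec"],s["tvec"],s["camera_matrix"],None)[0].ravel()
E
python3 - <<'E'
import pickle,cv2,numpy as np
from h import *
d=pickle.load(open("d.pkl","rb"));s=d["top"];a=s["pixels"]
hsv=cv2.cvtColor(a,cv2.COLOR_RGB2HSV)
H,S,V=[hsv[...,i].astype(int) for i in range(3)]
def blobs(m,box,z,n):
    k=np.zeros_like(m);x0,y0,x1,y1=box;k[y0:y1,x0:x1]=1
    N,_,st,c=cv2.connectedComponentsWithStats((m&k).astype(np.uint8))
    for i in range(1,N):
        if st[i,4]>15: print(n,st[i],c[i].round(2),cast(s,c[i],z).round(1))
blobs((S<60)&(V>130),(235,260,280,310),78,"good")
blobs(((H<14)|(H>170))&(S>80)&(V>50),(235,280,262,303),82,"fail")
blobs((S<60)&(V>130),(358,236,422,302),49,"tray")
q=d["scene"]["pixels"]
def z(im,b,f): return cv2.resize(im[b[1]:b[3],b[0]:b[2]],None,fx=f,fy=f,interpolation=cv2.INTER_NEAREST)
im=np.hstack([z(a,(230,260,280,310),8),z(a,(355,230,405,280),8)])
im2=np.hstack([z(q,(385,215,445,240),6.0),z(q,(240,205,300,230),6.0)])
im2=np.pad(im2,((0,0),(0,80),(0,0)))
cv2.imwrite("pics/z.png",np.vstack([im,im2])[:,:,::-1])
E
```

```text
good [246 271  11  11  94] [250.72 276.33] [509.2 203.4  78. ]
good [260 276  11  12 100] [265.09 280.9 ] [496.2 161.3  78. ]
good [255 291  12  12 100] [260.43 295.97] [452.5 173.9  78. ]
fail [241 287  10  10  68] [245.85 291.82] [463.9 215.9  82. ]
tray [375 244  12  11  97] [380.65 249.39] [ 594.6 -177.6   49. ]
tray [397 280   7   7  35] [399.86 282.83] [ 495.5 -233.3   49. ]
```

View pics/z.png

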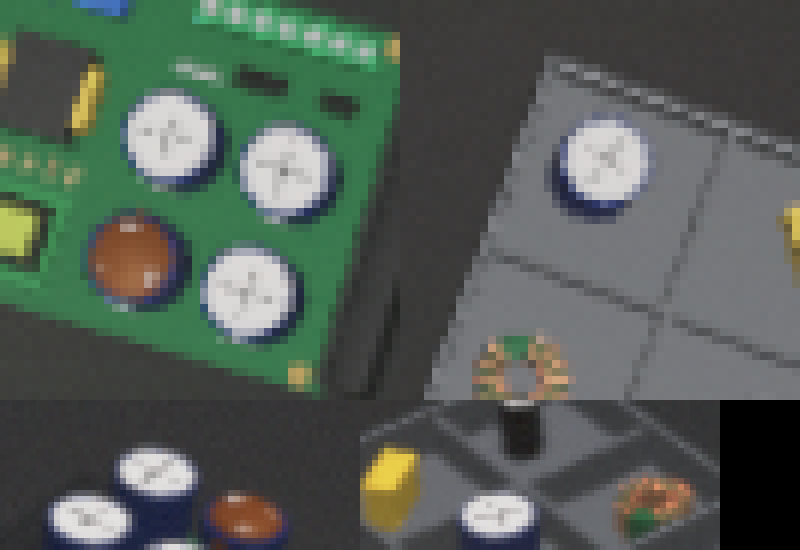

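```bash
python3 - <<'E'
import pickle
from h import *
d=pickle.load(open("d.pkl","rb"));s=d["scene"]
print(proj(s,(465,216,82)),"seen 426.2 234.5",cast(s,(426.0,234.0),82))
print(proj(s,(594.6,-177.6,49)),"seen 263 224.2",cast(s,(262.5,223.7),49))
E
python3 -m handwheel '0.1 9 -12 0 0 0 0;0.1 18 -24 0 0 0 0;0.1 18 -24 0 0 0 0;0.1 18 -24 0 0 0 0;0.1 18 -24 0 0 0 0;0.1 18 -24 0 0 0 0;0.1 18 -24 0 0 0 0;0.1 18 -24 0 0 0 0;0.1 18 -24 0 0 0 0;0.1 18 -24 0 0 0 0;0.1 18 -24 0 0 0 0;0.1 9 -12 0 0 0 0'
```

```text
[425.95568451 233.60638045] seen 426.2 234.5 [466.47345022 216.59942943  82.        ]
[262.43770346 224.04935218] seen 263 224.2 [ 593.2463501  -178.34751555   49.        ]
clock: 1.1
tcp_pos: [352.9, -286.9, 237.4]
eef_rot: [-3.141, -0.0, 0.436]
wrist_force: [0.2, 0.1, 0.1]
grip_width: 0.184
grip_force: 0.0
```

```bash
python3 -m handwheel '0.1 9 -12 0 0 0 0;0.1 18 -24 0 0 0 0;0.1 18 -24 0 0 0 0;0.1 18 -24 0 0 0 0;0.1 18 -24 0 0 0 0;0.1 18 -24 0 0 0 0;0.1 18 -24 0 0 0 0;0.1 18 -24 0 0 0 0;0.1 18 -24 0 0 0 0;0.1 18 -24 0 0 0 0;0.1 18 -24 0 0 0 0;0.1 18 -24 0 0 0 0'
python3 -m handwheel '0.1 18 -24 0 0 0 0;0.1 18 -24 0 0 0 0;0.1 18 -24 0 0 0 0;0.1 18 -24 0 0 0 0;0.1 12 -16 0 0 0 0;0.1 6 -8 0 0 0 0;0.1 0 0 0 0 0 0;0.1 0 0 0 0 0 0;0.1 0 0 0 0 0 0'
```

```text
clock: 2.1
tcp_pos: [424.0, 49.7, 237.4]
eef_rot: [3.142, -0.0, 0.435]
wrist_force: [1.1, -0.5, 0.1]
grip_width: 0.1
grip_force: 0.0
clock: 2.85
tcp_pos: [455.2, 193.9, 237.5]
eef_rot: [3.141, 0.0, 0.434]
wrist_force: [0.4, 0.0, 0.2]
grip_width: 0.097
grip_force: 0.0
```

```bash
python3 -m handwheel '0.1 9 -8 0 0 0 0;0.1 9.5 -7.5 0 0 0 0;0.1 0 0 0 0 0 0;0.1 0 0 0 0 0 0;0.1 0 0 10 0 0 0;0.1 0 0 15 0 0 0;0.1 0 0 15 0 0 0;0.1 0 0 10 0 0 0;0.1 0 0 0 0 0 0;0.1 0 0 0 0 0 0'; python3 - <<'E'
from cell import r;import cv2
from h import *
s=r.snapshot("scene");a=s["pixels"][190:250,370:470];cv2.imwrite("pics/a.png",cv2.resize(a,None,fx=6,fy=6)[:,:,::-1]);print(proj(s,r.get_obs()["tcp_pos"]))
s=r.snapshot("top");a=s["pixels"][240:320,200:300];cv2.imwrite("pics/b.png",cv2.resize(a,None,fx=6,fy=6)[:,:,::-1])
E
```

```text
clock: 3.68
tcp_pos: [465.2, 216.5, 186.7]
eef_rot: [-3.142, 0.001, 0.435]
wrist_force: [-0.1, 0.3, -0.3]
grip_width: 0.101
grip_force: 0.0
[433.69247462 196.95570671]
```

View pics/a.png

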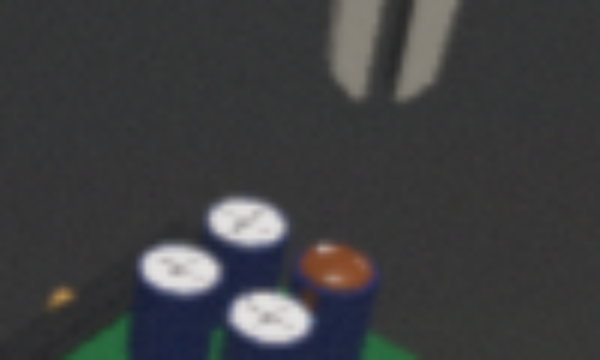

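The fingertips show at about (433,206), above the brown top at about (426,234), which agrees with the projected line. I'll descend and hold.

```bash
python3 -m handwheel '0.1 0 0 10 0 0 0;0.1 0 0 15 0 0 0;0.1 0 0 15 0 0 0;0.1 0 0 15 0 0 0;0.1 0 0 10 0 0 0;0.1 0 0 0 0 0 0;0.1 0 0 0 0 0 0;0.1 0 0 0 0 0 0;0.1 0 0 0 0 0 0;0.1 0 0 0 0 0 0;0.1 0 0 0 0 0 0;0.1 0 0 0 0 0 0'
python3 -m handwheel '0.1 0 0 0 0 0 0;0.1 0 0 0 0 0 0;0.1 0 0 0 0 0 0;0.1 0 0 0 0 0 0;0.1 0 0 0 0 0 0;0.1 0 0 0 0 0 0;0.1 0 0 0 0 0 0;0.1 0 0 0 0 0 0;0.1 0 0 0 0 0 0;0.1 0 0 0 0 0 0;0.1 0 0 0 0 0 0;0.1 0 0 0 0 0 0'
python3 -m handwheel '0.1 0 0 0 0 0 0;0.1 0 0 0 0 0 0;0.1 0 0 0 0 0 0;0.1 0 0 0 0 0 0;0.1 0 0 0 0 0 0;0.1 0 0 0 0 0 0;0.1 0 0 0 0 0 0;0.1 0 0 0 0 0 0;0.1 0 0 0 0 0 0'
python3 -m handwheel '0.1 0 0 -10 0 0 0;0.1 0 0 -15 0 0 0;0.1 0 0 -20 0 0 0;0.1 0 0 -20 0 0 0;0.1 0 0 -20 0 0 0;0.1 0 0 -15 0 0 0;0.1 0 0 -10 0 0 0;0.1 0 0 0 0 0 0;0.1 0 0 0 0 0 0'
```

```text
clock: 4.78
tcp_pos: [465.6, 216.8, 122.8]
eef_rot: [3.142, -0.001, 0.435]
wrist_force: [-0.0, 0.3, -0.4]
grip_width: 0.099
grip_force: 0.0
clock: 5.78
tcp_pos: [465.5, 216.7, 122.4]
eef_rot: [-3.142, 0.0, 0.435]
wrist_force: [-0.4, -0.0, 0.4]
grip_width: 0.098
grip_force: 0.0
clock: 6.53
tcp_pos: [465.5, 216.7, 122.4]
eef_rot: [3.142, -0.0, 0.435]
wrist_force: [0.5, -0.1, -0.2]
grip_width: 0.101
grip_force: 0.0
clock: 7.28
tcp_pos: [465.6, 216.7, 232.5]
eef_rot: [3.142, -0.0, 0.435]
wrist_force: [0.0, 0.1, 0.3]
grip_width: 0.092
grip_force: 0.0
```

```bash
python3 -m handwheel '0.1 -2 12 0 0 0 0;0.1 -3 25 0 0 0 0;0.1 -3 25 0 0 0 0;0.1 -3 25 0 0 0 0;0.1 -3 25 0 0 0 0;0.1 -3 25 0 0 0 0;0.1 -3 25 0 0 0 0;0.1 -3 25 0 0 0 0;0.1 -3 25 0 0 0 0;0.1 -3 25 0 0 0 0;0.1 -3 25 0 0 0 0;0.1 -3 25 0 0 0 0'
python3 -m handwheel '0.1 -3 25 0 0 0 0;0.1 -3 25 0 0 0 0;0.1 -3 25 0 0 0 0;0.1 -3 25 0 0 0 0;0.1 -3 15 0 0 0 0;0.1 0 10 0 0 0 0;0.1 0 0 0 0 0 0;0.1 0 0 0 0 0 0;0.1 0 0 0 0 0 0'
```

```text
clock: 8.28
tcp_pos: [554.4, -60.3, 231.2]
eef_rot: [-3.141, 0.001, 0.435]
wrist_force: [-0.1, 1.5, 0.1]
grip_width: 0.105
grip_force: 0.0
clock: 9.03
tcp_pos: [593.5, -177.1, 232.4]
eef_rot: [-3.141, 0.0, 0.435]
wrist_force: [-0.6, 0.1, -0.0]
grip_width: 0.098
grip_force: 0.0
```

```bash
python3 -m handwheel '0.1 0 1 10 0 0 0;0.1 0 0 20 0 0 0;0.1 0 0 20 0 0 0;0.1 0 0 20 0 0 0;0.1 0 0 15 0 0 0;0.1 0 0 0 0 0 0;0.1 0 0 0 0 0 0'; python3 - <<'E'
from cell import r;import cv2
from h import *
s=r.snapshot("scene");a=s["pixels"][160:260,210:320];cv2.imwrite("pics/c.png",cv2.resize(a,None,fx=6,fy=6)[:,:,::-1]);p=r.get_obs()["tcp_pos"];print(p,proj(s,p),proj(s,(p[0],p[1],49)))
E
```

```text
clock: 9.62
tcp_pos: [593.9, -178.4, 147.1]
eef_rot: [-3.141, 0.001, 0.435]
wrist_force: [0.6, 0.1, 0.0]
grip_width: 0.097
grip_force: 0.0
[ 594.33444359 -178.68775863  148.18290567] [259.34814605 191.31808076] [262.15176751 223.87431678]
```

View pics/c.png

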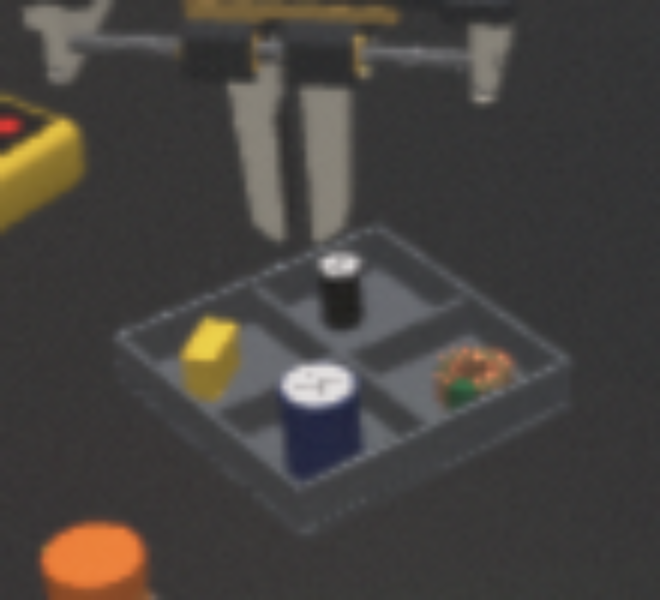

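The spare's silver top is at about (262.6,223.4), and the tool axis projects to (262.2,223.9), so it is centred. The last descent is clear.

```bash
python3 -m handwheel '0.1 0 0 10 0 0 0;0.1 0 0 15 0 0 0;0.1 0 0 15 0 0 0;0.1 0 0 10 0 0 0;0.1 0 0 8 0 0 0;0.1 0 0 0 0 0 0;0.1 0 0 0 0 0 0;0.1 0 0 0 0 0 0;0.1 0 0 0 0 0 0;0.1 0 0 0 0 0 0;0.1 0 0 0 0 0 0;0.1 0 0 0 0 0 0'
python3 -m handwheel '0.1 0 0 0 0 0 0;0.1 0 0 0 0 0 0;0.1 0 0 0 0 0 0;0.1 0 0 0 0 0 0;0.1 0 0 0 0 0 0;0.1 0 0 0 0 0 0;0.1 0 0 0 0 0 0;0.1 0 0 0 0 0 0;0.1 0 0 0 0 0 0;0.1 0 0 0 0 0 0;0.1 0 0 0 0 0 0;0.1 0 0 0 0 0 0'
python3 -m handwheel '0.1 0 0 0 0 0 0;0.1 0 0 0 0 0 0;0.1 0 0 0 0 0 0;0.1 0 0 0 0 0 0;0.1 0 0 0 0 0 0;0.1 0 0 0 0 0 0;0.1 0 0 0 0 0 0;0.1 0 0 0 0 0 0;0.1 0 0 0 0 0 0'
python3 -m handwheel '0.1 0 0 -10 0 0 0;0.1 0 0 -20 0 0 0;0.1 0 0 -25 0 0 0;0.1 0 0 -25 0 0 0;0.1 0 0 -25 0 0 0;0.1 0 0 -25 0 0 0;0.1 0 0 -20 0 0 0;0.1 0 0 -10 0 0 0;0.1 0 0 0 0 0 0;0.1 0 0 0 0 0 0;0.1 0 0 0 0 0 0;0.1 0 0 0 0 0 0'
```

```text
clock: 10.67
tcp_pos: [594.2, -178.9, 89.8]
eef_rot: [3.141, -0.0, 0.435]
wrist_force: [-0.5, 0.4, 0.0]
grip_width: 0.098
grip_force: 0.0
clock: 11.67
tcp_pos: [594.1, -178.9, 89.4]
eef_rot: [-3.142, 0.0, 0.435]
wrist_force: [0.2, -0.2, 0.2]
grip_width: 0.098
grip_force: 0.0
clock: 12.42
tcp_pos: [594.1, -178.9, 89.4]
eef_rot: [-3.142, -0.0, 0.435]
wrist_force: [-0.1, -0.1, 0.2]
grip_width: 0.101
grip_force: 0.0
clock: 13.42
tcp_pos: [593.8, -178.8, 247.8]
eef_rot: [-3.14, 0.002, 0.435]
wrist_force: [0.1, 0.1, 0.2]
grip_width: 0.099
grip_force: 0.0
```

```bash
python3 -c "
from cell import r
print(r.finish_job())"
```

```text
the job is handed in; nothing more can be done
None
```

I pointed at the failed capacitor and then at the new one in the tray, holding about 2 s each roughly 40 mm (grasp point) above the top. The hand is now raised to 248 mm, the wrist readings showed no sign of contact, and the job is handed in; no verdict came back.

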